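Take the rolling pin out of the sliding-lid box

TASK

Slide the box's lid fully open, then take the small rolling pin that lies inside out through the opening; the opening is shorter than the pin, so raise the pin's exposed end first and draw it out at a slant. Finish while holding the pin in the gripper, completely out of the box, still, with both of its ends at least 5 cm above the top of the box, and leave the lid open and the other things on the worktop where they stand.

Things in the scene. Friction and masses are not known exactly. Their poses are not given: they have to be found in the camera images.
- box: Low wooden box fixed to the worktop, 168 (x) x 318 (y) x 75 high; origin at the centre of its underside. y: long axis, to the robot's left within 0.4 rad; x: away from the robot. Inside 150 wide, 300 long, walls 9 thick, flat floor at z = 16. Right half (y < 0) under a fixed panel, underside z = 60, top 64, edge at y = 0. Left half under the sliding lid. End walls 64 high, long walls 75 high.
- lid (a joint): Sliding lid, m: 0 = shut, 0.152 = fully open, toward the box's -y (robot's right), over the fixed panel. Light: about 1 N friction, damping 4 N s/m; stays where it is left. Panel 146 x 158 x 5, top at box z = 70; its left edge stands at box y = 152 mm - travel.
- lid_grip (a point): Centre of the lid's grip bar, a wooden bar standing on the lid: 60 long (box x) x 14 thick (box y) x 24 high, top at box z = 94, this point 12 below the top. It moves with the lid; at box y = 20 when shut, -132 when fully open.
- opening (a point): Centre of the opening in the box's left half: box (0, 75, 64), at the height of the end wall's top; fixed to the box. With the lid fully open it is 150 long (box y 0 to 150) and 140 wide (136 between the lips at the very top).
- pin: Small wooden rolling pin, about 75 g, 225 long along its y axis (along the box's y within 0.1 rad): round barrel 22 in diameter, 169 long, and a handle 28 long, at most 14 thick, at each end. Origin at its middle on the axis. Lies loose on the box floor (axis at box z = 27), right part under the fixed panel, left tip 12 to 40 from the left end wall, middle within 12 of the centreline.
- pin_end_left (a point): Tip of the pin's left handle, on the axis, 112.5 from its middle along +y (the end below the opening)
- pin_end_right (a point): Tip of the pin's right handle, on the axis, 112.5 from its middle along -y (the end below the fixed panel)
- mug_counter_white: plain white mug, 94 high; bystander at the left; origin at the centre of its underside
- mug_counter_blue: plain blue mug, 90 high; bystander at the left; origin at the centre of its underside
- spoon_a: steel spoon, 199 long, flat on the worktop left of the box; bystander; origin at the centre of its underside
- honey_jar: glass jar with black lid, 90 high; bystander at the right; origin at the centre of its underside
- tin_tuna: flat round tin, 86 across, 40 high; bystander at the right; origin at the centre of its underside
- salt_shaker: salt shaker, 44 across, 90 high, standing close behind the box (its far long side); bystander; origin at the centre of its underside
- spice_jar: spice jar with yellow cap, 43 across, 102 high, standing close behind the box beside the salt shaker; bystander; origin at the centre of its underside

How it is judged:
On the way, in this order (a step that is already met when the one before it is completed fails the run):
1. the lid is slid open (0.142 m or more of 0.152) (value of joint lid above 0.142 m), for 0.2 s.
2. the pin stands at a slant in the opening: its left tip above the end wall's top, its right tip still inside the box (z of pin_end_left in the frame of box above 0.07 m and z of pin_end_right in the frame of box below 0.06 m and y of pin_end_right in the frame of box between -0.155 and 0.15 m), for 0.05 s.
At the end, for the whole second after the job is handed in: the gripper holds the pin still, touching nothing of the box, both tips higher than 0.118 m above the worktop (43 mm above the box's 75 mm top), and the lid is still open by more than 0.135 m (value of joint lid above 0.135 m and height (world z) of each of pin_end_left, pin_end_right above 0.118 m and contact force between the fingers and pin above 1 N and contact force between pin and box below 0.2 N and linear speed of pin below 0.03 m/s); the arm keeps its last pose, push and grip.
It fails at once if a bystander (mugs, spoon, jars, tin, salt shaker) is pushed more than 4 cm or tipped (distance of any of mug_counter_white, mug_counter_blue, spoon_a, honey_jar, tin_tuna, salt_shaker, spice_jar from where it was at the start of the episode above 0.04 m or angle between any of mug_counter_white, mug_counter_blue, honey_jar, tin_tuna, salt_shaker, spice_jar's own z axis and vertical above 0.6 rad).
It also fails if it takes over 48 s, if anything falls off the work surface, if the arm or the gripper's body presses on something with over 40 N, if the wrist force passes 120 N, or if a joint passes its speed limit or range.

ROBOT

A 7-joint arm with a two-finger parallel gripper is mounted at the origin on a cart in front of the work surface, level with it; the furniture and walls round the work are solid. World frame = base frame: x ahead of the robot, y to its left, z up, the work surface at z = 0. Lengths are in m, angles in rad, forces in N, time in s.
With the tool pointing down it reaches from about 0.425 to 0.95 m from the base axis. Payload 16.7 kg.
Tool frame: the origin (TCP) lies between the finger pads; the fingertips stand 14 mm ahead of it and the grasp point (between the pads) lies 5 mm behind it; z points along the fingers, y is the line along which they close (so a half turn about z gives the same grasp; the last joint's range is limited). The gripper opens to 94 mm and grips with 3 to 60 N. Pads are 16 mm wide; open, the fingers measure 119 mm over their backs; the gripper's body (75 mm by 177 mm) begins 78 mm behind the grasp point.
Start: joints at [1.036, 0.426, 0.074, 1.606, -0.034, 1.111, -0.067], TCP at [0.254, -0.625, 0.219] pointing down, gripper open.
Joint ranges: [-2.85, 2.85], [-0.5, 2.14], [-1.23, 1.37], [0.21, 2.46], [-1.02, 4.16], [0.16, 2.05], [-2.73, 2.73]. Speed limits (rad/s): [1.89, 1.89, 2.39, 2.39, 3.01, 3.01, 3.01].

INTERFACE

Orientations are given as [roll, pitch, yaw] about the fixed x, y, z axes, in that order (R = Rz(yaw) Ry(pitch) Rx(roll)).
In Python, from rig import observe, capture, get_calibration, close_job gives the robot as it stands.
- The arm moves only by the tool move_arm, never from a script. Its argument "plan" is a list of rows, each a list of 3 entries, a list of its own where there are three numbers: the shift along the tool's x, y, z in cm, then the turn, a rotation vector about the tool's x, y, z in rad, then the finger opening in cm, from 0 to 9.4. A call has 1 to 12 rows; each row shifts and turns the commanded pose from where the row before left it, along the tool's axes as they then stand; what a row does not reach is not made up. A row lasts 1/12 s, in which the tool goes at most 41.7 mm and 7.16 degrees, less where a joint would pass 70% of its speed; a pose out of reach is approached as far as the arm can. A call is refused whole if a number of a shift passes 4.17 or a number of a turn 0.125, either way. A call with a gripper value outside its range is refused whole. The fingers move at their own pace and stop on an object; "newtons" is the grip in N (left out, the last holds). Time passes only in rows, so rows that do not move let the fingers close. It gives the time, the measured TCP pose, the force, the opening and the grip force at its end, in the units of the state.
- observe(): the state, without advancing time (a new reading comes with each control period).
- capture(name): name is "scene" or "top" or "wrist"; returns the picture (480x640x3 uint8, red, green, blue); there is no depth.
- get_calibration(name): a dict with "K" (3x3 intrinsics, pixels), "k1" (the pictures are not rectified: a ray, as slopes to the right and down, at radius r is drawn at 1 + k1 r^2 times it, then the intrinsics apply), "R" (3x3) and "t" (3): a world point X has camera coordinates R X + t; the wrist camera has in their place "T_tool_cam" (4x4, takes a point from camera to tool coordinates, whose origin is the TCP and whose axes are the flange's). Camera axes: x right, y down, z forward; pixel columns grow to the right and rows downward; lengths in m; the calibration is good to about 2 mm. A picture is of the moment at which its call begins: read the wrist's pose just before it. get_calibration takes no time and is no camera call.
- close_job(): hands the job in; it is judged then, once.
The state is a dict: "clock": time; "joint_positions": joint angles; "qvel": joint speeds; "effort": joint torques, N m; "position": TCP position; "tool_rot": TCP orientation; "wrist_force": force on the tool from outside, world axes, zero at the start; "ft_torque": the same for the moment, N m; "width": finger opening in m; "finger_force": force on a finger pad.
Only numpy, scipy, OpenCV 4.12 (cv2) and the standard library are available. Lean on these libraries where they do the work, as an engineer would, in place of code of your own. Each camera call takes 0.05 s, during which the arm holds its last target. There are 200 camera calls.

## Working session

There is one attempt and no reset: what is moved stays moved. The work goes in short steps, Python scripts to look and compute and a tool call to move; the robot and the scene stay as the last step left them, time stands still between calls to the robot, and variables do not carry over. Pictures are saved under pics/ and viewed, at most 10 in all, crops included, and the job is handed in when it is done.

Besides the shell and the picture viewer there is one more tool, called by a JSON object that holds its "api" and its "payload", one argument or row to a line. move_arm: Moves the arm, as the interface text tells. Its arguments: {"type":"object","properties":{"plan":{"type":"array","items":{"type":"array"}},"newtons":{"type":"number"}},"required":["plan"]}

```bash
mkdir -p pics; ls; python3 - <<'E'
from rig import *
import cv2
print(observe())
for n in ("scene","top"):
    cv2.imwrite(f"pics/{n}0.png",capture(n)[:,:,::-1]); print(get_calibration(n))
print(get_calibration("wrist"))
E
```

```text
pics
{'clock': 0.0, 'joint_positions': array([ 1.03549524,  0.42674511,  0.07379713,  1.60659517, -0.03408142,
        1.11078889, -0.06709643]), 'qvel': array([ 1.22805207e-03,  9.74682837e-04, -5.66688969e-04, -4.19876473e-05,
       -7.44684844e-04,  1.81826953e-03, -9.67324127e-04]), 'effort': array([ 1.78572041e-04, -9.35839248e+01,  3.66735086e+00, -4.54207706e+01,
       -4.86810529e-02,  2.00012466e-02,  8.37247285e-05]), 'position': array([ 0.25384663, -0.625002  ,  0.21877048]), 'tool_rot': array([-3.14031696e+00,  9.00391429e-05,  3.85830620e-01]), 'wrist_force': array([-0.14066096,  0.13164183,  0.13960262]), 'ft_torque': array([-0.04385089,  0.01780545,  0.01865844]), 'finger_force': 0.0, 'width': 0.09416979936174397}
{'K': array([[443.82614076,   0.        , 311.24870848],
       [  0.        , 443.82614076, 235.5201824 ],
       [  0.        ,   0.        ,   1.        ]]), 'k1': -0.02889867043202529, 'R': array([[-0.88286126, -0.46926228, -0.01867912],
       [-0.23474788,  0.47540008, -0.84787275],
       [ 0.40675475, -0.74416912, -0.52987064]]), 't': array([0.55774
[... 264 characters left out ...]
677945],
       [-0.98344989, -0.0235622 , -0.17964171],
       [ 0.17997259, -0.01274992, -0.98358899]]), 't': array([0.11357478, 0.5596566 , 1.17856451])}
{'K': array([[371.40707851,   0.        , 322.56611639],
       [  0.        , 371.40707851, 240.37872329],
       [  0.        ,   0.        ,   1.        ]]), 'k1': 0.01183670695582603, 'T_tool_cam': array([[-1.62551435e-04, -9.65428729e-01, -2.60667111e-01,
         7.45132084e-02],
       [ 9.99999964e-01, -1.01217511e-04, -2.48720047e-04,
        -9.85143462e-04],
       [ 2.13737403e-04, -2.60667142e-01,  9.65428711e-01,
        -1.64135617e-01],
       [ 0.00000000e+00,  0.00000000e+00,  0.00000000e+00,
         1.00000000e+00]])}
```

View pics/top0.png

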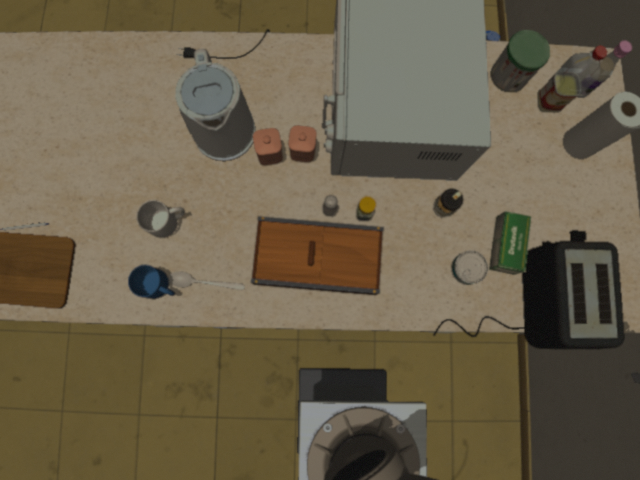

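View pics/scene0.png

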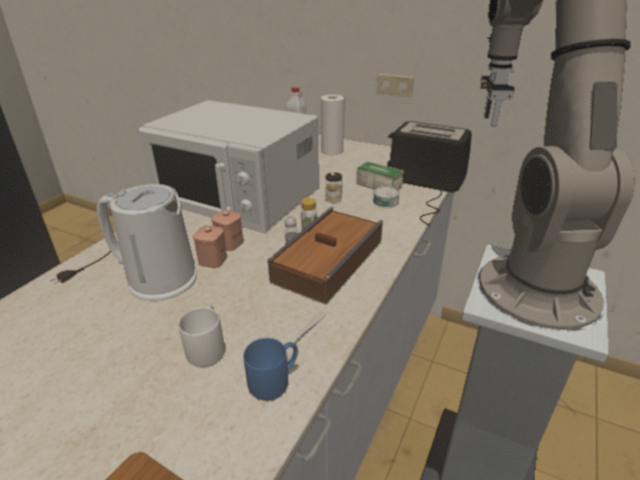

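The top view shows the box from about (258,220) to (382,292), with the dark grip bar near (312,253). The salt shaker is at (331,203) and the spice jar at (367,207), both just behind the box. I'll enlarge the box to pick out its corners.

```bash
cat > h.py <<'E'
import numpy as np, cv2
from rig import *
from scipy.spatial.transform import Rotation as Ro
def cam(n,s=None):
    c=get_calibration(n)
    if n!="wrist": return c["K"],c["k1"],c["R"],c["t"]
    T=np.eye(4); T[:3,:3]=Ro.from_euler("xyz",s["tool_rot"]).as_matrix(); T[:3,3]=s["position"]
    W=np.linalg.inv(T@c["T_tool_cam"]); return c["K"],c["k1"],W[:3,:3],W[:3,3]
def ray(C,uv):
    K,k1,R,t=C
    d=(np.atleast_2d(uv)-K[:2,2])/K[0,0]; p=d.copy()
    for _ in range(20): p=d/(1+k1*(p**2).sum(1,keepdims=True))
    return -R.T@t,np.c_[p,np.ones(len(p))]@R
def plane(C,uv,z):
    o,v=ray(C,uv); return o+v*((z-o[2])/v[:,2])[:,None]
def proj(C,X):
    K,k1,R,t=C; c=np.atleast_2d(X)@R.T+t; p=c[:,:2]/c[:,2:]
    return p*(1+k1*(p**2).sum(1,keepdims=True))*K[0,0]+K[:2,2]
E
python3 - <<'E'
from h import *
im=cv2.imread("pics/top0.png")
cv2.imwrite("pics/c1.png",cv2.resize(im[195:305,245:395],None,fx=5,fy=5,interpolation=cv2.INTER_CUBIC))
hsv=cv2.cvtColor(im,cv2.COLOR_BGR2HSV)
roi=np.zeros(im.shape[:2],np.uint8); roi[212:300,248:392]=1
C=cam("top")
for nm,m,z in (("orange",cv2.inRange(hsv,(3,120,90),(20,255,255)),.067),("box",cv2.inRange(im,(0,0,0),(90,110,255)),.075)):
    m=m*roi; cs,_=cv2.findContours(m,0,2); c=max(cs,key=cv2.contourArea)
    r=cv2.minAreaRect(c); b=cv2.boxPoints(r); X=plane(C,b,z); print(nm,r,b.round(1).tolist(),X.round(4).tolist(),X.mean(0))
E
```

```text
orange ((317.8876037597656, 254.82020568847656), (120.24617004394531, 57.32468795776367), 4.864514350891113) [[255.60000610351562, 278.29998779296875], [260.3999938964844, 221.1999969482422], [380.20001220703125, 231.39999389648438], [375.3999938964844, 288.5]] [[0.4518, 0.2758, 0.067], [0.596, 0.2698, 0.067], [0.5771, -0.0323, 0.067], [0.4332, -0.02, 0.067]] [0.51452301 0.1233101  0.067     ]
box ((317.6510314941406, 255.5131378173828), (130.5508270263672, 70.90632629394531), 4.969740867614746) [[249.5, 285.20001220703125], [255.6999969482422, 214.5], [385.79998779296875, 225.8000030517578], [379.6000061035156, 296.5]] [[0.4337, 0.2889, 0.075], [0.6109, 0.2815, 0.075], [0.59, -0.0451, 0.075], [0.4132, -0.0294, 0.075]] [0.51196027 0.12395639 0.075     ]
```

View pics/c1.png

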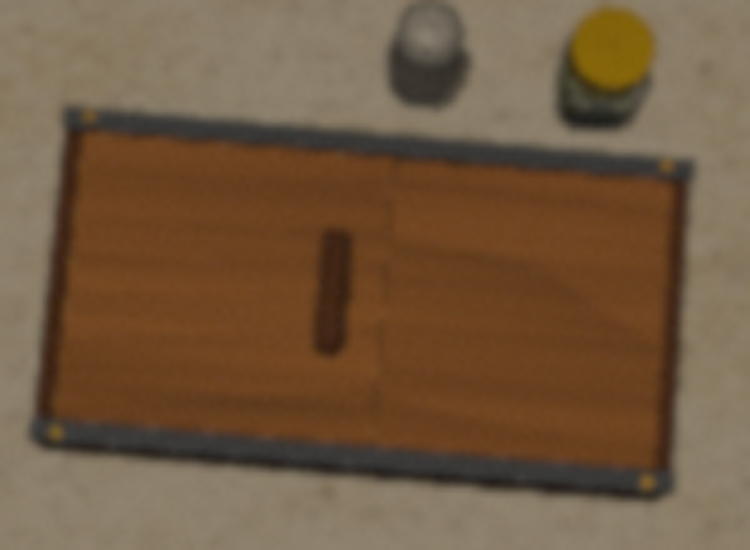

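The crop shows the box rim with four brass corner dots at crop pixels (90,117), (667,166), (648,482) and (56,432). The grip bar is centred at about (332,291).

```bash
python3 - <<'E'
from h import *
C=cam("top")
f=lambda p:np.array(p)/5-.4+[245,195]
X=plane(C,f([(90,117),(667,166),(648,482),(56,432)]),.076); print(X.round(4).tolist(),X.mean(0))
print([np.linalg.norm(X[i]-X[i-1]).round(4) for i in range(4)])
for a,b in((0,1),(3,2)):
    d=X[a]-X[b]; print("yaw",np.arctan2(-d[0],d[1]))
for a,b in((0,3),(1,2)):
    d=X[a]-X[b]; print("yaw",np.arctan2(d[1],d[0]))
g=plane(C,f([(338,232),(326,353),(332,291)]),.094);print("grip",g.round(4).tolist())
s=plane(C,f([(430,35)]),.09);print("salt",s, plane(C,f([(613,48)]),.102))
E
```

```text
[[0.6022, 0.2637, 0.076], [0.5843, -0.0254, 0.076], [0.4263, -0.016, 0.076], [0.4442, 0.2739, 0.076]] [0.51424872 0.12404872 0.076     ]
[np.float64(0.1583), np.float64(0.2897), np.float64(0.1583), np.float64(0.2904)]
yaw -0.06209523818839961
yaw -0.06191924242013534
yaw -0.06442690530135822
yaw -0.059998771786159415
grip [[0.5436, 0.1384, 0.094], [0.4839, 0.1429, 0.094], [0.5144, 0.1407, 0.094]]
salt [[0.64506253 0.09484643 0.09      ]] [[0.6376248  0.00483653 0.102     ]]
```

{"api": "move_arm", "payload": {
  "plan": [
    [[0,0,-3.3],[0,0,0],9.4],
    [[0,0,-3.3],[0,0,0],9.4],
    [[0,0,-3.3],[0,0,0],9.4],
    [[0,0,0],[0,0,-0.12],8],
    [[0,0,0],[0,0,-0.12],8],
    [[0,0,0],[0,0,-0.12],8],
    [[0,0,0],[0,0,-0.12],8],
    [[0,0,0],[0,0,-0.12],8],
    [[0,0,0],[0,0,-0.12],8],
    [[0,0,0],[0,0,-0.12],8],
    [[0,0,0],[0,0,-0.12],8],
    [[0,0,0],[0,0,-0.12],8]
  ],
  "newtons": 15
}}

```text
clock: 1.1
position: [0.2539, -0.6252, 0.3181]
tool_rot: [-3.141, -0.001, 1.472]
wrist_force: [-0.2, -0.5, -0.4]
width: 0.0803
finger_force: 0.0
```

{"api": "move_arm", "payload": {
  "plan": [
    [[3.0,1.3,0],[0,0,-0.04],8],
    [[3.2,1.4,0],[0,0,0],8],
    [[3.2,1.4,0],[0,0,0],8],
    [[3.2,1.4,0],[0,0,0],8],
    [[3.2,1.4,0],[0,0,0],8],
    [[3.2,1.4,0],[0,0,0],8],
    [[3.2,1.4,0],[0,0,0],8],
    [[3.2,1.4,0],[0,0,0],8],
    [[3.2,1.4,0],[0,0,0],8],
    [[3.2,1.4,0],[0,0,0],8],
    [[3.2,1.4,0],[0,0,0],8],
    [[3.2,1.4,0],[0,0,0],8]
  ]
}}

```text
clock: 2.1
position: [0.4469, -0.254, 0.3184]
tool_rot: [-3.141, 0.0, 1.506]
wrist_force: [-0.2, -0.3, -0.8]
width: 0.0798
finger_force: 0.0
```

{"api": "move_arm", "payload": {
  "plan": [
    [[3.6,0.38,0],[0,0,0],8],
    [[3.6,0.38,0],[0,0,0],8],
    [[3.6,0.38,0],[0,0,0],8],
    [[3.6,0.38,0],[0,0,0],8],
    [[3.6,0.38,1.5],[0,0,0],8],
    [[3.6,0.38,1.5],[0,0,0],8],
    [[3.6,0.38,1.5],[0,0,0],8],
    [[3.6,0.38,1.5],[0,0,0],8],
    [[3.6,0.38,1.5],[0,0,0],8],
    [[3.6,0.38,1.5],[0,0,0],8],
    [[3.6,0.38,1.5],[0,0,0],8],
    [[0,0,0],[0,0,0],8]
  ]
}}

```text
clock: 3.1
position: [0.5126, 0.1435, 0.211]
tool_rot: [-3.138, -0.002, 1.513]
wrist_force: [-2.0, -0.4, -0.6]
width: 0.0799
finger_force: 0.0
```

```bash
python3 - <<'E'
from h import *
s=observe(); im=capture("wrist")[:,:,::-1]; cv2.imwrite("pics/w1.png",im)
print(s["position"],s["tool_rot"],s["joint_positions"].round(2))
C=cam("wrist",s)
a=-.062;B=np.array([.5142,.124,0]);Rb=Ro.from_euler("z",a).as_matrix()
for p in((0,20,94),(-79,-145,76),(79,-145,76),(-79,145,76),(79,145,76)): print(p,proj(C,B+Rb@(np.array(p)/1000)).round(0))
E
```

```text
[0.51264273 0.14348924 0.21101901] [-3.13836689e+00 -2.41437520e-03  1.51275325e+00] [ 0.2   0.27 -0.69  1.9   0.19  1.04 -0.63]
(0, 20, 94) [[329. 240.]]
(-79, -145, 76) [[243. 404.]]
(79, -145, 76) [[411. 405.]]
(-79, 145, 76) [[223.  71.]]
(79, 145, 76) [[436.  71.]]
```

View pics/w1.png

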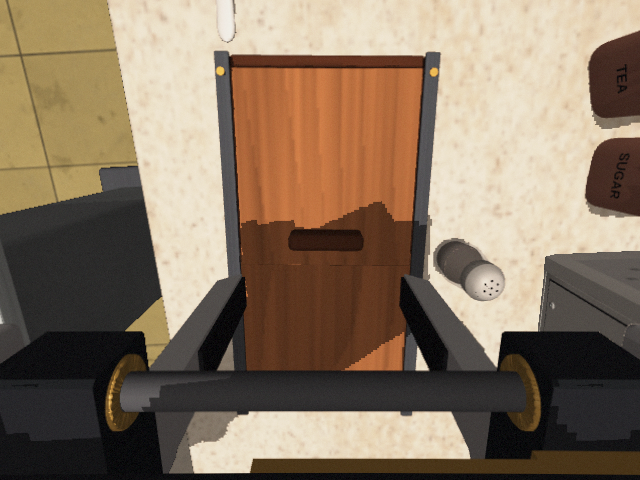

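The wrist view confirms the box pose: the brass dots at (220,71) and (434,71) match within 3 px. The grip bar is centred at (326,240), directly under the fingers.

{"api": "move_arm", "payload": {
  "plan": [
    [[0,0,2.0],[0,0,0],8],
    [[0,0,2.0],[0,0,0],8],
    [[0,0,2.0],[0,0,0],8],
    [[0,0,2.0],[0,0,0],8],
    [[0,0,2.0],[0,0,0],8],
    [[0,0,1.6],[0,0,0],8],
    [[0,0,0.5],[0,0,0],8],
    [[0,0,0],[0,0,0],5],
    [[0,0,0],[0,0,0],5],
    [[0,0,0],[0,0,0],5],
    [[0,0,0],[0,0,0],5],
    [[0,0,0],[0,0,0],5]
  ]
}}

```text
clock: 4.15
position: [0.5143, 0.1368, 0.0936]
tool_rot: [3.141, 0.0, 1.506]
wrist_force: [-3.3, -1.4, 5.5]
width: 0.06
finger_force: 15.0
```

{"api": "move_arm", "payload": {
  "plan": [
    [[-1.0,0,0],[0,0,0],5],
    [[-1.5,0,0],[0,0,0],5],
    [[-1.5,0,0],[0,0,0],5],
    [[-1.5,0,0],[0,0,0],5],
    [[-1.5,0,0],[0,0,0],5],
    [[-1.5,0,0],[0,0,0],5],
    [[-1.5,0,0],[0,0,0],5],
    [[-1.5,0,0],[0,0,0],5],
    [[-1.5,0,0],[0,0,0],5],
    [[-1.5,0,0],[0,0,0],5],
    [[-0.7,0,0],[0,0,0],5],
    [[0,0,0],[0,0,0],5]
  ]
}}

```text
clock: 5.15
position: [0.5046, -0.0156, 0.0934]
tool_rot: [3.14, -0.001, 1.505]
wrist_force: [-1.0, 2.7, 3.8]
width: 0.0598
finger_force: 15.0
```

{"api": "move_arm", "payload": {
  "plan": [
    [[-0.3,0,0],[0,0,0],5],
    [[0,0,0],[0,0,0],5],
    [[0,0,0],[0,0,0],5],
    [[0,0,0],[0,0,0],8],
    [[0,0,0],[0,0,0],8],
    [[0,0,0],[0,0,0],8],
    [[0,0,0],[0,0,0],8],
    [[0,0,-3],[0,0,0],8],
    [[0,0,-3],[0,0,0],8],
    [[0,0,-3],[0,0,0],8],
    [[0,0,-3],[0,0,0],8],
    [[0,0,0],[0,0,0],8]
  ]
}}

```text
clock: 6.15
position: [0.5063, -0.0178, 0.2177]
tool_rot: [3.135, 0.0, 1.506]
wrist_force: [0.7, -1.0, 0.5]
width: 0.0799
finger_force: 0.0
```

{"api": "move_arm", "payload": {
  "plan": [
    [[3,0,-0.3],[0,0,0],6],
    [[3,0,-0.3],[0,0,0],6],
    [[3,0,-0.3],[0,0,0],6],
    [[3,0,0],[0,0,0],6],
    [[3,0,0],[0,0,0],6],
    [[3,0,0],[0,0,0],6],
    [[0,0,0],[0,0,0],6],
    [[0,0,0],[0,0,0],6],
    [[0,0,0],[0,0,0],6]
  ]
}}

```text
clock: 6.9
position: [0.5157, 0.1612, 0.2212]
tool_rot: [-3.141, 0.0, 1.506]
wrist_force: [0.0, -0.2, 0.1]
width: 0.0601
finger_force: 0.0
```

```bash
python3 - <<'E'
from h import *
s=observe(); im=capture("wrist")[:,:,::-1]; cv2.imwrite("pics/w2.png",im)
print(s)
C=cam("wrist",s)
a=-.062;B=np.array([.5142,.124,0]);Rb=Ro.from_euler("z",a).as_matrix()
for p in((0,-132,94),(-79,145,76),(79,145,76),(0,0,70),(0,125,27)): print(p,proj(C,B+Rb@(np.array(p)/1000)).round(0))
E
```

```text
{'clock': 6.9, 'joint_positions': array([ 0.20746003,  0.28359142, -0.74249343,  1.87014782,  0.21751504,
        1.07053588, -0.68557661]), 'qvel': array([ 0.019967  , -0.00700668,  0.00923301,  0.005754  , -0.00244972,
        0.00074126,  0.00201205]), 'effort': array([ -2.26437606, -66.1260581 ,  -9.4658196 , -43.94169331,
        -0.12702556,  -0.10070878,  -0.11484538]), 'position': array([0.51565144, 0.16117677, 0.22121335]), 'tool_rot': array([-3.14126926e+00,  4.24579908e-04,  1.50569939e+00]), 'wrist_force': array([ 0.04263724, -0.21309571,  0.05679537]), 'ft_torque': array([-0.00574013, -0.02815259, -0.05161827]), 'finger_force': 0.0, 'width': 0.06007098801214936}
(0, -132, 94) [[326. 414.]]
(-79, 145, 76) [[224.  98.]]
(79, 145, 76) [[427.  97.]]
(0, 0, 70) [[325. 271.]]
(0, 125, 27) [[325. 127.]]
```

View pics/w2.png

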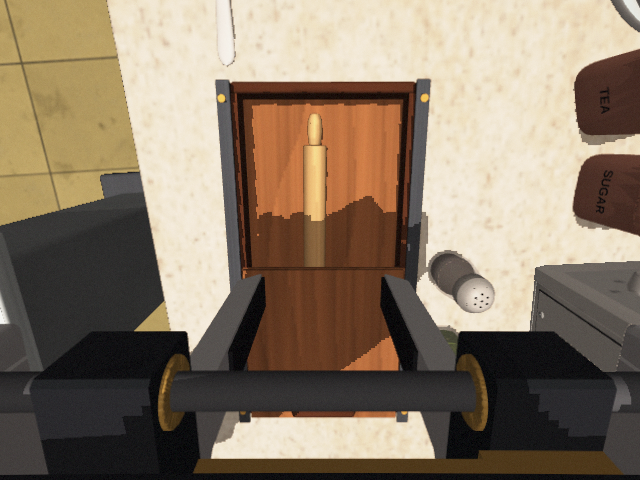

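The lid is fully open, with its left edge at row 267. The pin lies with its left tip at (316,113), the barrel starting at (315,145), and the barrel reaching the panel edge at (315,266).

```bash
cat >> h.py <<'E'
B=np.array([.5123,.124,0]);Rb=Ro.from_euler("z",-.062).as_matrix()
tobox=lambda X:(np.atleast_2d(X)-B)@Rb*1000
E
python3 - <<'E'
from h import *
s=dict(position=np.array([0.51565144, 0.16117677, 0.22121335]),tool_rot=np.array([-3.14126926,4.2457e-04,1.50569939]))
C=cam("wrist",s)
X=plane(C,[(315.5,114),(315.5,145),(315,262)],.027);print(X.round(4).tolist(),tobox(X).round(1).tolist())
print(tobox(plane(C,[(325,267)],.068)))
# slant path: theta limit for right tip (yr,zr), clearance margin 4 mm under panel edge (0,60)
from scipy.optimize import brentq
for yr in range(-110,21,10):
    zr=25; f=lambda th:-(-yr)*np.sin(th)+(60-zr)*np.cos(th)-11-3
    try: t=brentq(f,-.5,1.5)
    except Exception: t=np.nan
    print(yr,t,"ltip",[yr+225*np.cos(t),zr+225*np.sin(t)],"at150 underside",zr+(150-yr)*np.tan(t)-11/np.cos(t))
E
```

```text
[[0.514, 0.2605, 0.027], [0.5121, 0.2332, 0.027], [0.5035, 0.1185, 0.027]] [[-6.8, 136.3, 27.0], [-7.0, 108.9, 27.0], [-8.4, -6.0, 27.0]]
[[ 1.50776439  2.84335104 68.        ]]
-110 0.18647200725737662 ltip [np.float64(111.09949341552581), np.float64(66.71347517766722)] at150 underside 62.8585378776164
-100 0.20414704566510963 ltip [np.float64(120.32770891429217), np.float64(70.61469812000223)] at150 underside 65.52451947146525
-90 0.22540004141043357 ltip [np.float64(129.3085748897696), np.float64(75.28666801268818)] at150 underside 68.74566898657412
-80 0.25138797142690167 ltip [np.float64(137.92782225405733), np.float64(80.96842223615019)] at150 underside 72.71183874903774
-70 0.2837941092083278 ltip [np.float64(146.0), np.float64(88.0)] at150 underside 77.70833333333333
-60 0.3251359324456538 ltip [np.float64(153.21164547800987), np.float64(96.87345986217325)] at150 underside 84.1826330253514
-50 0.37928024031221924 ltip [np.float64(159.00955793623916), np.float64(108.30669055542832)] at150 underside 92.87411184044213
-40 0.45228311271925803 ltip [np.float64(162.3766282331305), np.float64(123.32954970398919)] at150 underside 105.08639428999363
-30 0.5535935966925667 ltip [np.float64(161.39415621457422), np.float64(143.2931822503358)] at150 underside 123.3194742056995
-20 0.6969627945429475 ltip [np.float64(152.52893756487518), np.float64(169.4256407385316)] at150 underside 152.96322308104826
-10 0.8977118374374264 ltip [np.float64(130.2651617161143), np.float64(200.92806600640017)] at150 underside 208.03540413681026
0 1.1592794807274036 ltip [np.float64(90.00000000000102), np.float64(231.21590627301234)] at150 underside 341.1931771216837
10 1.4543111554476473 ltip [np.float64(36.149932623508676), np.float64(248.4752358177209)] at150 underside 1126.782303965842
20 nan ltip [np.float64(nan), np.float64(nan)] at150 underside nan
```

{"api": "move_arm", "payload": {
  "plan": [
    [[1.6,-0.28,0],[0,0,0],6],
    [[1.6,-0.28,0],[0,0,0],6],
    [[1.6,-0.28,2],[0,0,0.01],6],
    [[0,0,2.5],[0,0,0],6],
    [[0,0,2.5],[0,0,0],6],
    [[0,0,2.5],[0,0,0],6],
    [[0,0,2.5],[0,0,0],6],
    [[0,0,1.5],[0,0,0],6],
    [[0,0,0],[0,0,0],6],
    [[0,0,0],[0,0,0],6],
    [[0,0,0],[0,0,0],6]
  ]
}}

```text
clock: 7.87
position: [0.5111, 0.2099, 0.0876]
tool_rot: [3.14, -0.0, 1.495]
wrist_force: [0.3, -0.4, 0.2]
width: 0.0602
finger_force: 0.0
```

{"api": "move_arm", "payload": {
  "plan": [
    [[0,0,1.5],[0,0,0],6],
    [[0,0,1.5],[0,0,0],6],
    [[0,0,1.2],[0,0,0],6],
    [[0,0,1.0],[0,0,0],6],
    [[0,0,0],[0,0,0],6],
    [[0,0,0],[0,0,0],6],
    [[0,0,0],[0,0,0],6]
  ]
}}

```text
clock: 8.45
position: [0.5108, 0.2105, 0.0352]
tool_rot: [3.141, -0.0, 1.496]
wrist_force: [-0.7, -0.4, -0.0]
width: 0.06
finger_force: 0.0
```

{"api": "move_arm", "payload": {
  "plan": [
    [[0,0,0.15],[0,0,0],3],
    [[0,0,0],[0,0,0],1.5],
    [[0,0,0],[0,0,0],1.5],
    [[0,0,0],[0,0,0],1.5],
    [[0,0,0],[0,0,0],1.5],
    [[0,0,0],[0,0,0],1.5],
    [[0,0,0],[0,0,0],1.5],
    [[0,0,0],[0,0,0],1.5]
  ],
  "newtons": 40
}}

```text
clock: 9.12
position: [0.5105, 0.2102, 0.0331]
tool_rot: [3.142, -0.0, 1.496]
wrist_force: [-1.1, -0.6, 1.7]
width: 0.0211
finger_force: 40.0
```

```bash
cat > path.py <<'E'
import numpy as np
K=[(-88,27,0,0),(-88,28,.2,6),(-65,28,.27,6),(-40,28,.40,6),(-20,29,.5,6),(0,31,.55,4),(16,33,.55,4)]
P=[]
for a,b in zip(K,K[1:]):
    for i in range(b[3]): P.append([a[j]+(b[j]-a[j])*(i+(b is K[-1] and 0))/b[3] for j in range(3)])
P.append(K[-1][:3])
def tcp(p): c,s=np.cos(p[2]),np.sin(p[2]); return np.array([p[0]+174*c-6*s,p[1]+174*s+6*c])
for i,(a,b) in enumerate(zip(P,P[1:])):
    d=tcp(b)-tcp(a); c,s=np.cos(a[2]),np.sin(a[2])
    print(i,"x %.2f z %.2f turn %.3f"%((d@[c,s])/10,-(d@[-s,c])/10,b[2]-a[2]),tcp(b).round(0),round(b[2],3))
E
python3 path.py
```

```text
0 x -0.03 z -0.60 turn 0.033 [86. 39.] 0.033
1 x -0.03 z -0.60 turn 0.033 [85. 45.] 0.067
2 x -0.03 z -0.60 turn 0.033 [85. 51.] 0.1
3 x -0.03 z -0.60 turn 0.033 [84. 57.] 0.133
4 x -0.03 z -0.60 turn 0.033 [83. 63.] 0.167
5 x -0.03 z -0.60 turn 0.033 [81. 68.] 0.2
6 x 0.37 z -0.13 turn 0.012 [85. 70.] 0.212
7 x 0.37 z -0.12 turn 0.012 [88. 72.] 0.223
8 x 0.37 z -0.12 turn 0.012 [91. 74.] 0.235
9 x 0.36 z -0.11 turn 0.012 [95. 76.] 0.247
10 x 0.36 z -0.11 turn 0.012 [98. 78.] 0.258
11 x 0.36 z -0.11 turn 0.012 [101.  80.] 0.27
12 x 0.38 z -0.27 turn 0.022 [104.  84.] 0.292
13 x 0.38 z -0.26 turn 0.022 [107.  87.] 0.313
14 x 0.38 z -0.25 turn 0.022 [110.  91.] 0.335
15 x 0.38 z -0.24 turn 0.022 [113.  94.] 0.357
16 x 0.37 z -0.23 turn 0.022 [115.  98.] 0.378
17 x 0.37 z -0.22 turn 0.022 [118. 101.] 0.4
18 x 0.30 z -0.18 turn 0.017 [120. 104.] 0.417
19 x 0.30 z -0.17 turn 0.017 [122. 107.] 0.433
20 x 0.30 z -0.17 turn 0.017 [124. 110.] 0.45
21 x 0.29 z -0.16 turn 0.017 [126. 112.] 0.467
22 x 0.29 z -0.15 turn 0.017 [128. 115.] 0.483
23 x 0.29 z -0.15 turn 0.017 [130. 118.] 0.5
24 x 0.45 z -0.02 turn 0.012 [134. 120.] 0.512
25 x 0.45 z -0.02 turn 0.013 [138. 122.] 0.525
26 x 0.45 z -0.01 turn 0.013 [141. 125.] 0.538
27 x 0.45 z -0.00 turn 0.012 [145. 127.] 0.55
28 x 0.37 z 0.17 turn 0.000 [149. 128.] 0.55
29 x 0.37 z 0.17 turn 0.000 [153. 128.] 0.55
30 x 0.37 z 0.17 turn 0.000 [157. 129.] 0.55
31 x 0.37 z 0.17 turn 0.000 [161. 129.] 0.55
```

{"api": "move_arm", "payload": {
  "plan": [
    [[0,0,-0.6],[0,0.033,0],1.5],
    [[0,0,-0.6],[0,0.033,0],1.5],
    [[0,0,-0.6],[0,0.033,0],1.5],
    [[0,0,-0.6],[0,0.033,0],1.5],
    [[0,0,-0.6],[0,0.033,0],1.5],
    [[0,0,-0.6],[0,0.035,0],1.5],
    [[0,0,0],[0,0,0],1.5],
    [[0,0,0],[0,0,0],1.5],
    [[0,0,0],[0,0,0],1.5]
  ]
}}

```text
clock: 9.87
position: [0.5101, 0.2073, 0.0686]
tool_rot: [-3.141, -0.199, 1.496]
wrist_force: [0.6, -0.5, -1.1]
width: 0.0211
finger_force: 40.0
```

```bash
python3 - <<'E'
from h import *
s=observe(); im=capture("wrist")[:,:,::-1]; cv2.imwrite("pics/w3.png",im)
print(tobox(s["position"]),s["tool_rot"],s["joint_positions"].round(2),s["wrist_force"])
E
```

```text
[[-7.32601165 82.99819067 68.62378768]] [-3.14140434 -0.1990951   1.49565115] [ 0.25  0.5  -0.79  2.04  0.3   0.65 -0.76] [ 0.62460284 -0.51975967 -1.09408064]
```

View pics/w3.png

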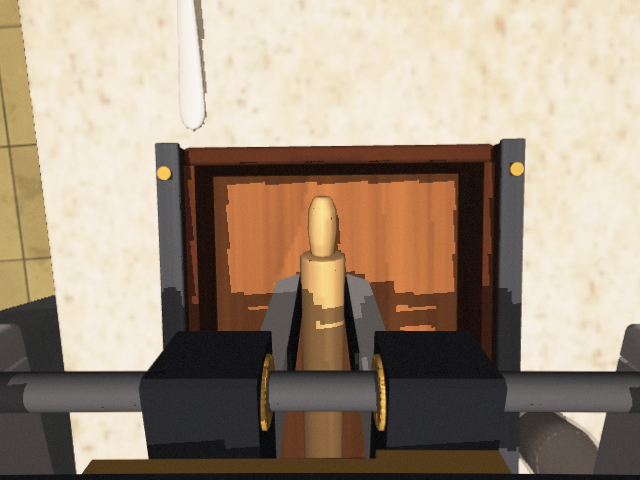

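The pin is held with its left tip at (321,197), tilted up above the end wall. It lies straight between the fingers and the forces are low, so I'll continue the drawing path.

{"api": "move_arm", "payload": {
  "plan": [
    [[0.37,0,-0.13],[0,0.012,0],1.5],
    [[0.37,0,-0.12],[0,0.012,0],1.5],
    [[0.37,0,-0.12],[0,0.012,0],1.5],
    [[0.36,0,-0.11],[0,0.012,0],1.5],
    [[0.36,0,-0.11],[0,0.012,0],1.5],
    [[0.36,0,-0.11],[0,0.012,0],1.5],
    [[0.38,0,-0.27],[0,0.022,0],1.5],
    [[0.38,0,-0.26],[0,0.022,0],1.5],
    [[0.38,0,-0.25],[0,0.022,0],1.5],
    [[0.38,0,-0.24],[0,0.022,0],1.5],
    [[0.37,0,-0.23],[0,0.022,0],1.5],
    [[0.37,0,-0.22],[0,0.022,0],1.5]
  ]
}}

```text
clock: 10.92
position: [0.5131, 0.2436, 0.1022]
tool_rot: [3.141, -0.406, 1.495]
wrist_force: [-0.2, -0.1, -0.6]
width: 0.0208
finger_force: 40.0
```

{"api": "move_arm", "payload": {
  "plan": [
    [[0.3,0,-0.18],[0,0.017,0],1.5],
    [[0.3,0,-0.17],[0,0.017,0],1.5],
    [[0.3,0,-0.17],[0,0.017,0],1.5],
    [[0.29,0,-0.16],[0,0.017,0],1.5],
    [[0.29,0,-0.15],[0,0.017,0],1.5],
    [[0.29,0,-0.15],[0,0.017,0],1.5],
    [[0.45,0,-0.02],[0,0.012,0],1.5],
    [[0.45,0,-0.02],[0,0.012,0],1.5],
    [[0.45,0,-0.01],[0,0.012,0],1.5],
    [[0.45,0,0],[0,0.012,0],1.5],
    [[0.37,0,0.17],[0,0,0],1.5],
    [[0.37,0,0.17],[0,0,0],1.5]
  ]
}}

```text
clock: 11.92
position: [0.5156, 0.279, 0.1288]
tool_rot: [-3.141, -0.554, 1.495]
wrist_force: [-0.4, -0.1, -1.1]
width: 0.0209
finger_force: 40.0
```

{"api": "move_arm", "payload": {
  "plan": [
    [[0.37,0,0.17],[0,0,0],1.5],
    [[0.37,0,0.17],[0,0,0],1.5],
    [[0,0,0],[0,0,0],1.5],
    [[0,0,0],[0,0,0],1.5]
  ]
}}

```text
clock: 12.25
position: [0.516, 0.2871, 0.1298]
tool_rot: [3.141, -0.554, 1.497]
wrist_force: [-0.2, 0.2, -1.1]
width: 0.0212
finger_force: 40.0
```

```bash
python3 - <<'E'
from h import *
s=observe(); im=capture("scene")[:,:,::-1]; cv2.imwrite("pics/s2.png",cv2.resize(im[120:330,180:480],None,fx=2.5,fy=2.5))
print(tobox(s["position"]),s["tool_rot"],s["joint_positions"].round(2),s["wrist_force"])
E
```

```text
[[ -6.39012589 163.05735618 129.78458436]] [ 3.14124876 -0.55384768  1.4968114 ] [ 0.53  0.59 -1.09  2.04  0.05  0.52 -0.52] [-0.24728014  0.24362916 -1.11359987]
```

View pics/s2.png

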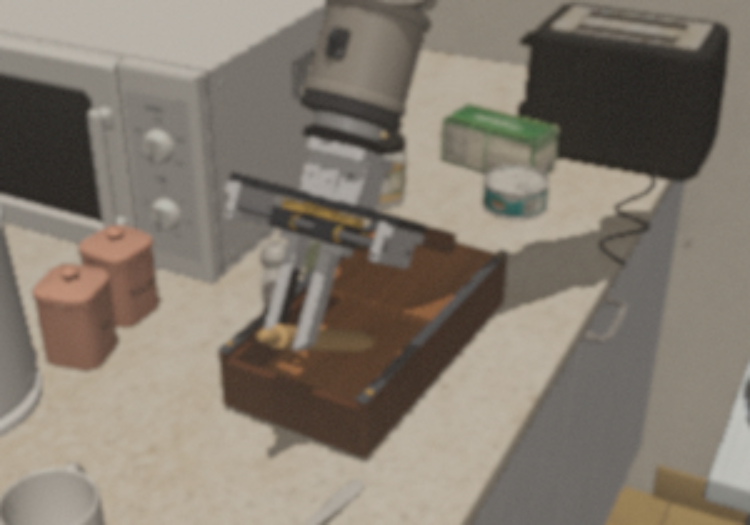

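The pin is slanted out of the opening, and its left end is visible at about (275,337) in the crop. Next I'll lift it straight up.

{"api": "move_arm", "payload": {
  "plan": [
    [[0.53,0,-0.85],[0,0,0],1.5],
    [[0.53,0,-0.85],[0,0,0],1.5],
    [[0.53,0,-0.85],[0,0,0],1.5],
    [[0.53,0,-0.85],[0,0,0],1.5],
    [[0.53,0,-0.85],[0,0,0],1.5],
    [[0.53,0,-0.85],[0,0,0],1.5]
  ]
}}

```text
clock: 12.8
position: [0.5164, 0.2868, 0.1912]
tool_rot: [3.141, -0.554, 1.496]
wrist_force: [0.2, 0.0, -1.1]
width: 0.0214
finger_force: 40.0
```

{"api": "move_arm", "payload": {
  "plan": [
    [[0.53,0,-0.85],[0,0,0],1.5],
    [[0.53,0,-0.85],[0,0,0],1.5],
    [[0.53,0,-0.85],[0,0,0],1.5],
    [[0.53,0,-0.85],[0,0,0],1.5],
    [[0.53,0,-0.85],[0,0,0],1.5],
    [[0.53,0,-0.85],[0,0,0],1.5],
    [[0.53,0,-0.85],[0,0,0],1.5],
    [[0.53,0,-0.85],[0,0,0],1.5],
    [[0.53,0,-0.85],[0,0,0],1.5],
    [[0.53,0,-0.85],[0,0,0],1.5],
    [[0,0,0],[0,0,0],1.5],
    [[0,0,0],[0,0,0],1.5]
  ]
}}

```text
clock: 13.8
position: [0.5165, 0.2872, 0.2903]
tool_rot: [3.141, -0.554, 1.496]
wrist_force: [-0.2, -0.6, -1.7]
width: 0.0213
finger_force: 40.0
```

```bash
python3 - <<'E'
from h import *
s=observe(); im=capture("scene")[:,:,::-1]; cv2.imwrite("pics/s3.png",cv2.resize(im[80:330,180:480],None,fx=2.4,fy=2.4))
print(tobox(s["position"]),s["tool_rot"],s["joint_positions"].round(2),s["qvel"].round(3),s["wrist_force"])
R=Ro.from_euler("xyz",s["tool_rot"]).as_matrix()
for l in(-.174,.051):
    X=s["position"]+R@[l,0,.006]; print(X,(proj(cam("scene"),X)-[180,80])*2.4)
E
```

```text
[[ -5.96100404 163.09467404 290.32970301]] [ 3.14057524 -0.55371692  1.49590691] [ 0.67  0.34 -1.19  1.89 -0.21  0.83 -0.41] [-0.006  0.015  0.006  0.02   0.009 -0.009 -0.005] [-0.22303942 -0.63780784 -1.66122549]
[0.5056247  0.1427111  0.19372794] [[355.22165957 290.26326804]]
[0.51994361 0.33355424 0.31204472] [[238.02448256 255.87902605]]
```

View pics/s3.png

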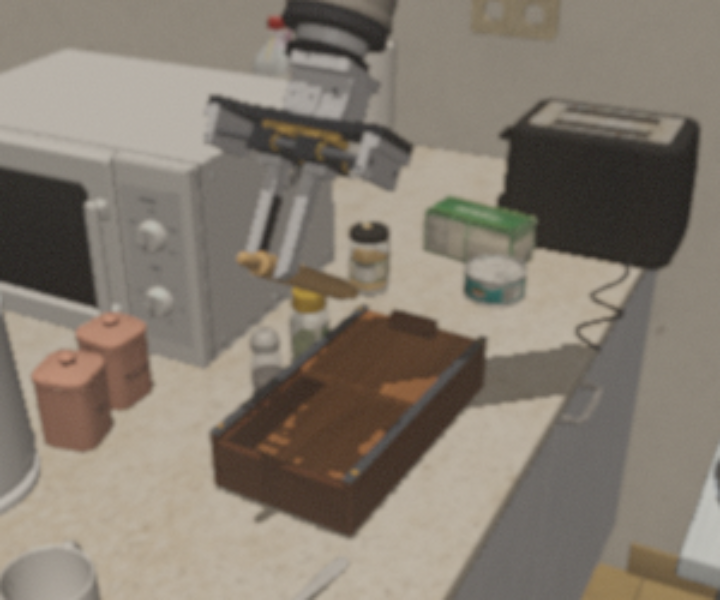

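The pin hangs clear above the box, with its tips at (240,258) and (355,291). That matches the computed tip heights of 0.31 m and 0.19 m. The lid is open and the bystanders are standing, so I'll hand the job in.

```bash
python3 -c "
from rig import *
print(close_job())"
```

```text
the job is handed in; nothing more can be done
None
```

The job is handed in, with no verdict shown: the lid is fully open, the gripper holds the pin still and clear of the box with its tips at about 0.19 m and 0.31 m, and I saw no bystander disturbed.

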